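# Fetch the measuring cup from behind the canisters

## Robot

A 6-joint arm with a two-finger parallel gripper is mounted at the origin on the work surface. World frame = base frame: x ahead of the robot, y to its left, z up, the work surface at z = 0. Lengths are in mm, angles in rad, forces in N, time in s.
With the tool pointing down it reaches from about 425 to 950 mm from the base axis. Payload 14.7 kg.
Tool frame: the origin (TCP) lies midway between the tips of the shut fingers; the grasp point (between the pads) lies grip_depth behind it (grip_depth is the distance from the TCP to the grasp point, in mm); z points along the fingers, y is the direction in which the jaws open and shut (so a half turn about z gives the same grasp; the last joint's range is limited). The gripper opens to 85 mm and grips with 20 to 120 N. Pads are 22 mm wide; open, the fingers measure 114 mm over their backs; the gripper's body (76 mm by 85 mm) begins 54 mm behind the grasp point. The pads swing forward as they close: fully open they stand 13 mm farther back than shut.
Start: joints at [1.19, 0.48, 1.596, -0, 1.065, -0.047], TCP at [212.939, 614.125, 206.597] pointing down, gripper open.
Joint ranges: [-2.75, 2.75], [-0.82, 2.05], [0.23, 2.67], [-1.56, 4.7], [0.09, 2.69], [-2.92, 2.92]. Speed limits (rad/s): [1.89, 1.89, 2.39, 3.01, 3.01, 3.01].

## Interface

Orientations are given as a unit quaternion [x, y, z, w].
In Python, from cell import sense, read_camera, sign_off, grip_depth gives the robot as it stands.
- The arm moves only by the tool send_rows, never from a script. Its argument "targets" is one flat list of numbers, 6 for each row, row after row: the shift along the tool's x, y, z in units of 30 mm (1.0 is 30 mm), then the turn, a rotation vector about the tool's x, y, z in units of 5 degrees (1.0 is 5 degrees). A call has 1 to 12 rows; each row is the pose to reach, as a shift and turn from the pose measured when the call began, along the tool's axes at that moment; what a row does not reach only later rows make up. A row lasts 1/12 s, in which the tool goes at most 41.7 mm and 7.16 degrees, less where a joint would pass 70% of its speed; a pose out of reach is approached as far as the arm can. A call with a gripper value outside its range is refused whole. "claw" is the closure in counts, from 0 (fully open) to 255 (shut), set as the call begins (left out, the last holds). The fingers move at their own pace and stop on an object; "squeeze" is the grip in N (left out, the last holds). Time passes only in rows, so rows that repeat a pose let the fingers close. It gives the time, the measured TCP pose, the force and the opening at its end, in the units of the state.
- sense(): the state, without advancing time (a new reading comes with each control period).
- read_camera(name): name is "side" or "top" or "wrist"; returns a dict with "image" (420x560x3 uint8, red, green, blue), "mtx" (3x3 intrinsics, pixels), "rvec" (rotation vector, rad) and "tvec" (3), from world to camera coordinates, as OpenCV has them; the wrist camera has in their place "tool_from_camera" (4x4, takes a point from camera to tool coordinates, whose origin is the TCP and whose axes are the flange's). Camera axes: x right, y down, z forward; pixel columns grow to the right and rows downward; lengths in mm; the calibration is good to about 2 mm. The wrist camera is an equidistant fisheye: a pixel r from the principal point sees the ray r / f radians off the axis. A picture is of the moment at which its call begins: read the wrist's pose just before it. There is no depth.
- sign_off(): hands the job in, once; it reports no verdict.
The state is a dict: "clock": time; "joint_pos": joint angles; "joint_velocities": joint speeds; "joint_efforts": joint torques, N m; "eef_pos": TCP position; "eef_rot": TCP orientation; "ft_force": force on the tool from outside, world axes, zero at the start; "ft_torque": the same for the moment, N m; "gripper_width": finger opening in mm.
Only numpy, scipy, OpenCV 4.12 (cv2) and the standard library are available. Lean on these libraries where they do the work, as an engineer would, in place of code of your own. Each camera call takes 0.05 s, during which the arm holds its last target. There are 200 camera calls.

## Task

The next batch has to be portioned: first clear the three canisters from around the measuring cup and stand them all in the empty tray, and only then fetch the cup and stand it in the middle of the scale's round weighing plate. With the cup on the scale, put each canister back on the middle of its own coaster (wide round one on the big round coaster, square one on the square coaster, narrow one on the small round coaster). Keep the canisters and the cup upright throughout.

Things in the scene. Friction and masses are not known exactly. Their poses are not given: they have to be found in the camera images.
- can_round: Wide round aluminium canister, 68 mm diameter, lid top 85 mm above its underside. An upright wooden grip knob (26 mm diameter, 34 mm high) stands in the middle of its lid; lid and knob are fast to it. Origin: centre of its underside, z up. About 350 g (250 to 490), solid, loose. At the start it stands on its own cork coaster beside or in front of the measuring cup.
- can_square: Square aluminium canister, 62 x 62 mm, the shortest, lid top 70 mm above its underside. An upright wooden grip knob (26 mm diameter, 34 mm high) stands in the middle of its lid; lid and knob are fast to it. Origin: centre of its underside, z up. About 350 g (250 to 490), solid, loose. At the start it stands on its own cork coaster beside or in front of the measuring cup.
- can_narrow: Narrow round aluminium canister, 48 mm diameter, the tallest, lid top 100 mm above its underside. An upright wooden grip knob (26 mm diameter, 34 mm high) stands in the middle of its lid; lid and knob are fast to it. Origin: centre of its underside, z up. About 350 g (250 to 490), solid, loose. At the start it stands on its own cork coaster beside or in front of the measuring cup.
- cup: Open steel measuring cup without handle, a straight cylinder 52 mm outer diameter, 55 mm high, wall 3 mm, about 120 g, loose. Origin: centre of its underside, z up. It stands on the stock board (white, 250 x 250 mm, 12 mm thick) with the three canisters close around it to its left, its right and on the robot's side; a low rail, a spice jar (34 mm diameter, 55 mm high) and a brass gauge (42 mm diameter, 20 mm high) are behind it.
- coaster_round: Big round cork coaster, 84 mm diameter, 4 mm thick, fixed on the stock board: the place of the wide round canister. Origin: centre of its underside (its top is 4 mm higher), z up.
- coaster_square: Square cork coaster, 78 x 78 mm, 4 mm thick, fixed on the stock board: the place of the square canister. Origin: centre of its underside (its top is 4 mm higher), z up; x and y along its sides.
- coaster_narrow: Small round cork coaster, 66 mm diameter, 4 mm thick, fixed on the stock board: the place of the narrow canister. Origin: centre of its underside (its top is 4 mm higher), z up.
- tray: Empty open aluminium tray, fixed, 330 mm along its x by 140 mm along its y, floor 5 mm thick, walls 5 mm thick, rim 22 mm above its underside. Origin: centre of its underside, z up. The three canisters fit in a row along its x, 90 mm apart.
- scale: Grey bench scale, fixed, 170 x 150 mm, 24 mm high, with a round steel weighing plate of 84 mm diameter over its middle, plate top 32 mm above the underside (the plate does not sink). Origin: centre of its underside, below the plate's centre, z up.

How it is judged:
By the outcome, as a careful person would: the job done as asked, in the order asked, and still so for the second after the job is handed in, with the robot touching nothing.
It also fails if it takes over 147 s, if anything falls off the work surface, if the arm or the gripper's body presses on something with over 40 N, if the wrist force passes 120 N, or if a joint passes its speed limit or range.

## Working session

There is one attempt and no reset: what is moved stays moved. The work goes in short steps, Python scripts to look and compute and a tool call to move; the robot and the scene stay as the last step left them, time stands still between calls to the robot, and variables do not carry over. Pictures are saved under pics/ and viewed, about 12 in all and at most 16, crops included, and the job is handed in when it is done.

Besides the shell and the picture viewer there is one more tool, called after ">>>" in YAML: its name, and indented under it one key for each argument. send_rows: Moves the arm, as the interface text tells. Its arguments: {"type":"object","properties":{"targets":{"type":"array","items":{"type":"number"}},"claw":{"type":"number"},"squeeze":{"type":"number"}},"required":["targets"]}

```bash
ls; mkdir -p pics
python3 - <<'E'
from cell import sense, read_camera, grip_depth
import cv2
print(sense(), grip_depth)
for n in ["top","side"]:
    d=read_camera(n); cv2.imwrite(f"pics/{n}0.png",d["image"][...,::-1]); print(n,d["mtx"],d["rvec"],d["tvec"])
d=read_camera("wrist");print(d["mtx"],d["tool_from_camera"])
E
```

```text
pics
{'clock': 0.0, 'joint_pos': array([ 1.19039713e+00,  4.80817516e-01,  1.59686544e+00,  1.21834488e-05,
        1.06510593e+00, -4.66108399e-02]), 'joint_velocities': array([-2.23590379e-04, -5.15201078e-05,  1.20791358e-03, -9.42337010e-04,
        8.21563701e-04,  2.45416260e-03]), 'joint_efforts': array([-4.87903708e-04, -9.50594044e+01, -4.30187774e+01, -1.10924427e-04,
        1.23439694e-02,  4.62825938e-05]), 'eef_pos': array([212.77569214, 613.72310061, 205.98484591]), 'eef_rot': array([ 1.66123373e-01,  9.86104795e-01, -5.83405870e-04, -1.31939202e-04]), 'ft_force': array([ 0.18087015, -0.20289255,  0.19927455]), 'ft_torque': array([-0.00962729,  0.03854411, -0.02897796]), 'gripper_width': 85.35022861565773} 18.700000000000003
top [[435.26072236   0.         288.01651995]
 [  0.         435.26072236 215.16482554]
 [  0.           0.           1.        ]] [ 2.1892632  -2.14725488  0.06797815] [ -4.68849948 501.27329509 999.99807438]
side [[509.33640469   0.         282.93662564]
 [  0.         509.33640469 207.30548494]
 [  0.           0.           1.        ]] [ 2.38213249 -0.71335249  0.27466722] [-419.11086073  222.65469772  854.10860187]
[[325.1922621    0.         280.54642783]
 [  0.         325.1922621  208.18859979]
 [  0.           0.           1.        ]] [[ 4.15255503e-04 -9.47503941e-01 -3.19743818e-01  8.25061132e+01]
 [ 9.99999759e-01  5.71513391e-04 -3.94865456e-04  1.07008233e+00]
 [ 5.56874449e-04 -3.19743577e-01  9.47503950e-01 -1.67744869e+02]
 [ 0.00000000e+00  0.00000000e+00  0.00000000e+00  1.00000000e+00]]
```

View pics/top0.png

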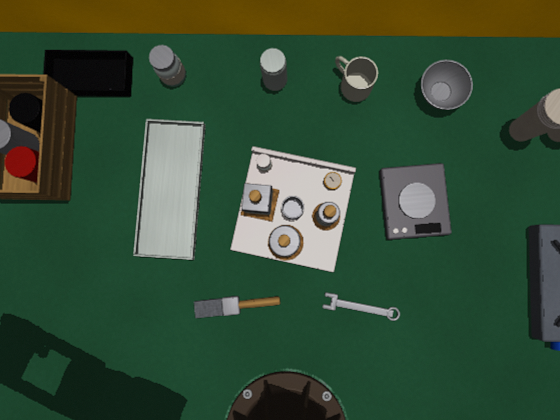

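View pics/side0.png

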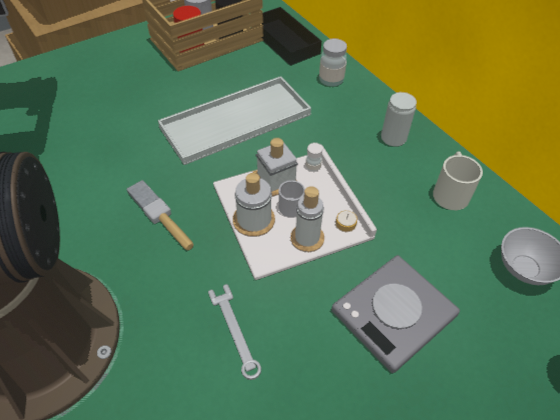

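The top view shows the tray left (rim corners about (148,121)–(192,259)), the board in the middle with the knobs near (256,196), (284,241) and (329,212), the cup at (292,208), and the scale plate at (417,201). The side view shows the same layout, with the canisters upright.

```bash
cat > h.py <<'E'
import numpy as np, cv2
from cell import sense, read_camera, grip_depth
from scipy.spatial.transform import Rotation as R
def back(d,uv,z):
    "world points at height z seen at pixels uv in a fixed camera"
    p=cv2.undistortPoints(np.float64(uv).reshape(-1,1,2),d["mtx"],None).reshape(-1,2)
    M=cv2.Rodrigues(np.float64(d["rvec"]))[0]; t=np.ravel(d["tvec"])
    r=np.c_[p,np.ones(len(p))]@M; c=-M.T@t
    return c+r*((z-c[2])/r[:,2])[:,None]
def proj(d,P): return cv2.projectPoints(np.float64(P).reshape(-1,1,3),np.float64(d["rvec"]),np.float64(d["tvec"]),d["mtx"],None)[0].reshape(-1,2)
def wback(d,s,uv,z):
    "same for the wrist fisheye, s=state just before"
    p=(np.float64(uv).reshape(-1,2)-d["mtx"][:2,2])/d["mtx"][0,0]
    th=np.hypot(*p.T); k=np.sin(th)/np.maximum(th,1e-9)
    r=np.c_[p*k[:,None],np.cos(th)]; T=d["tool_from_camera"]; W=R.from_quat(s["eef_rot"]).as_matrix()
    r=r@T[:3,:3].T@W.T; c=s["eef_pos"]+W@T[:3,3]
    return c+r*((z-c[2])/r[:,2])[:,None]
def shift(xyz,yaw=None):
    "units of send_rows from the present pose; yaw= world direction of jaw axis (rad), tool kept pointing down"
    s=sense(); W=R.from_quat(s["eef_rot"]); m=W.as_matrix()
    dp=m.T@(np.float64(xyz)-s["eef_pos"])/30
    a=np.arctan2(m[1,1],m[0,1]) if yaw is None else yaw
    best=min(([(R.from_matrix(np.c_[[np.sin(b),-np.cos(b),0],[np.cos(b),np.sin(b),0],[0,0,-1]])) for b in (a,a+np.pi)]),key=lambda G:(W.inv()*G).magnitude())
    return np.r_[dp,(W.inv()*best).as_rotvec(degrees=True)/5].round(3)
E
python3 - <<'E'
from h import *
d=read_camera("top"); im=d["image"][...,::-1]
c=im[140:280,225:365]; cv2.imwrite("pics/c1.png",cv2.resize(c,(0,0),fx=4.2,fy=4.2,interpolation=cv2.INTER_CUBIC))
f=lambda n,uv,z:print(n,back(d,uv,z).round(1)[:,:2].tolist())
f("sq",[[255.5,195.5]],120);f("rd",[[284,240.5]],135);f("nar",[[329,211.5]],150);f("cup",[[292,208]],67)
f("tray",[[148,121],[203,123],[192,259],[135,257]],22)
f("scale",[[417,201]],32);f("board",[[252,149],[355,169],[334,271],[232,248]],12)
m=sense()
print(R.from_quat(m["eef_rot"]).as_matrix().round(2))
E
```

```text
sq [[533.7, 72.9]]
rd [[438.9, 9.8]]
nar [[499.5, -81.5]]
cup [[513.7, -4.6]]
tray [[722.0, 346.1], [719.0, 213.2], [394.4, 227.1], [396.3, 361.3]]
scale [[538.7, -292.9]]
board [[659.9, 94.9], [615.2, -152.0], [373.1, -104.9], [421.9, 135.7]]
[[-0.94  0.33 -0.  ]
 [ 0.33  0.94 -0.  ]
 [ 0.   -0.   -1.  ]]
```

View pics/c1.png

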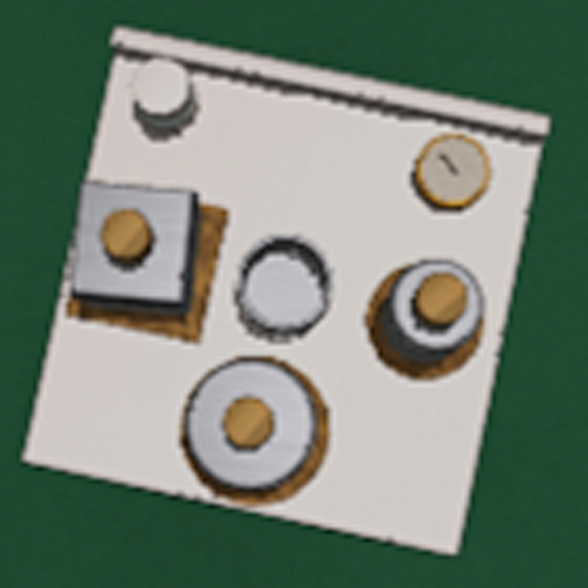

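Crop: knobs at (127,238) square, (249,423) round and (441,300) narrow; the cup rim centre is at (284,288). Board and tray sizes check out (about 250 and 325×134 mm). I'll move over the board for a closer wrist look.

Run:
```python
from h import *
print(shift([450,300,330],np.pi/2)); print(shift([480,0,330],np.pi/2))
```

```text
Traceback (most recent call last):
  File "h.py", line 23, in shift
    best=min(([(R.from_matrix(np.c_[[np.sin(b),-np.cos(b),0],[np.cos(b),np.sin(b),0],[0,0,-1]])) for b in (a,a+np.pi)]),key=lambda G:(W.inv()*G).magnitude())
                ~~~~~~~~~~~~~^^^^^^^^^^^^^^^^^^^^^^^^^^^^^^^^^^^^^^^^^^^^^^^^^^^^^^^^^^^^^^^^^^
  File "scipy/spatial/transform/_rotation.pyx", line 1143, in scipy.spatial.transform._rotation.Rotation.from_matrix
ValueError: Non-positive determinant (left-handed or null coordinate frame) in rotation matrix 0: [[ 1.000000e+00  6.123234e-17  0.000000e+00]
 [-6.123234e-17  1.000000e+00  0.000000e+00]
 [ 0.000000e+00  0.000000e+00 -1.000000e+00]].
```

```bash
sed -i 's/\[np.sin(b),-np.cos(b),0\]/[-np.sin(b),np.cos(b),0]/' h.py
python3 - <<'E'
from h import *
print(shift([450,300,330],np.pi/2)); print(shift([480,0,330],np.pi/2))
E
```

```text
[-1.0897e+01 -7.2980e+00 -4.1210e+00 -8.0000e-03 -2.0000e-03 -3.8260e+00]
[-1.5118e+01 -1.6418e+01 -4.1140e+00 -8.0000e-03 -2.0000e-03 -3.8260e+00]
```

>>> send_rows:
  targets: [-10.9,-7.3,-4.1,0,0,-3.83,-10.9,-7.3,-4.1,0,0,-3.83,-10.9,-7.3,-4.1,0,0,-3.83,-10.9,-7.3,-4.1,0,0,-3.83,-10.9,-7.3,-4.1,0,0,-3.83,-10.9,-7.3,-4.1,0,0,-3.83,-10.9,-7.3,-4.1,0,0,-3.83,-10.9,-7.3,-4.1,0,0,-3.83,-15.1,-16.4,-4.1,0,0,-3.83,-15.1,-16.4,-4.1,0,0,-3.83,-15.1,-16.4,-4.1,0,0,-3.83,-15.1,-16.4,-4.1,0,0,-3.83]
  claw: 75
  squeeze: 60

```text
clock: 1.2
eef_pos: [437.6, 197.3, 316.2]
eef_rot: [-0.0, 1.0, -0.0, -0.0]
ft_force: [1.7, 0.7, 0.7]
gripper_width: 60.3
```

```bash
python3 -c "
from h import *
s=sense();print(s['clock'],s['eef_pos'],s['gripper_width'],shift([480,0,330],np.pi/2))"
```

```text
1.2 [437.55640543 197.32042048 316.24752858] 60.257022999324754 [-1.410e+00 -6.579e+00 -4.540e-01 -8.000e-03 -3.000e-03  8.000e-03]
```

>>> send_rows:
  targets: [-1.4,-6.6,-0.45,0,0,0,-1.4,-6.6,-0.45,0,0,0,-1.4,-6.6,-0.45,0,0,0,-1.4,-6.6,-0.45,0,0,0,-1.4,-6.6,-0.45,0,0,0,-1.4,-6.6,-0.45,0,0,0,-1.4,-6.6,-0.45,0,0,0,-1.4,-6.6,-0.45,0,0,0]

```text
clock: 1.87
eef_pos: [479.5, -0.6, 329.7]
eef_rot: [0.0, 1.0, -0.0, -0.0]
ft_force: [-0.5, 0.2, 0.3]
gripper_width: 60.1
```

Run:
```python
from h import *
s=sense(); d=read_camera("wrist"); cv2.imwrite("pics/w1.png",d["image"][...,::-1]); np.savez("w1.npz",d=d,s=s)
print(s["eef_pos"])
```

```text
[479.46250099  -0.64762525 329.74110034]
```

View pics/w1.png

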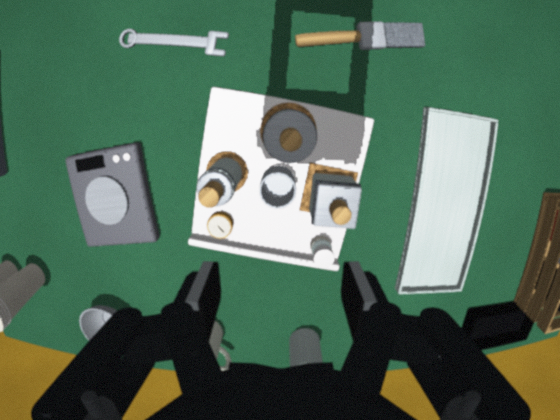

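The wrist picture (upside down, robot at the top) shows the knob tops at about round (291,139), narrow (208,197), square (342,214), the cup rim (278,186), and the scale plate (106,200). I'll compare both cameras.

Run:
```python
from h import *
z=np.load("w1.npz",allow_pickle=True); d=z["d"].item(); s=z["s"].item()
im=d["image"]; hsv=cv2.cvtColor(im,cv2.COLOR_RGB2HSV)
f=lambda n,uv,h:print(n,wback(d,s,uv,h).round(1)[:,:2].tolist())
f("sq",[[342,214]],120);f("rd",[[291,139]],135);f("nar",[[208,197]],150);f("cup",[[278,186]],67);f("scale",[[106,200]],32)
f("tray",[[428,109],[497,121],[463,290],[400,292]],22)
f("board",[[212,87],[373,118]],12)
from types import SimpleNamespace
import cv2
t=read_camera("top")
g=lambda n,u,v,h:print("top",n,back(t,[[225+(u+.5)/4.2-.5,140+(v+.5)/4.2-.5]],h).round(1)[:,:2].tolist())
g("sq",127,238,120);g("rd",249,423,135);g("nar",441,300,150);g("cup",284,288,67)
cv2.imwrite("pics/w1c.png",cv2.resize(im[80:275,180:390,::-1],(0,0),fx=3,fy=3,interpolation=cv2.INTER_CUBIC))
```

```text
sq [[532.1, 76.8]]
rd [[438.1, 11.8]]
nar [[501.0, -82.1]]
cup [[510.3, -3.4]]
scale [[539.8, -289.7]]
tray [[396.2, 227.2], [401.9, 365.8], [726.7, 357.9], [718.8, 218.0]]
board [[371.4, -101.5], [416.7, 140.1]]
top sq [[532.0, 74.2]]
top rd [[439.2, 10.0]]
top nar [[500.5, -82.8]]
top cup [[513.3, -5.1]]
```

View pics/w1c.png

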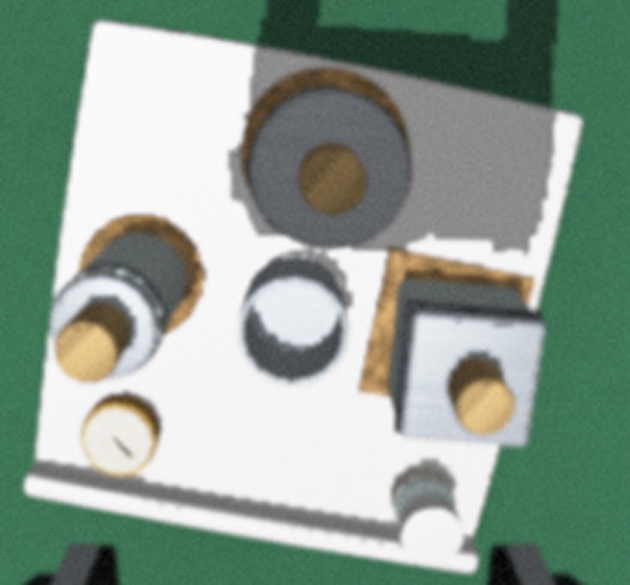

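Both cameras agree to within about 3 mm. Starting with the round canister: grasp TCP (438.5, 11, 107).

>>> send_rows:
  targets: [1.37,0.39,4,0,0,0,1.37,0.39,4,0,0,0,1.37,0.39,4,0,0,0,1.37,0.39,4,0,0,0,1.37,0.39,6.5,0,0,0,1.37,0.39,6.5,0,0,0,1.37,0.39,7.42,0,0,0,1.37,0.39,7.42,0,0,0,1.37,0.39,7.42,0,0,0,1.37,0.39,7.42,0,0,0]

```text
clock: 2.8
eef_pos: [439.5, 12.3, 108.8]
eef_rot: [-0.001, 1.0, -0.0, 0.001]
ft_force: [-0.0, -0.3, 0.1]
gripper_width: 60.4
```

>>> send_rows:
  targets: [0,0,0,0,0,0,0,0,0,0,0,0,0,0,0,0,0,0,0,0,0,0,0,0,0,0,0,0,0,0,0,0,0,0,0,0]
  claw: 255

```text
clock: 3.3
eef_pos: [441.7, 12.6, 110.8]
eef_rot: [-0.001, 1.0, 0.0, 0.003]
ft_force: [-0.9, 9.2, 27.9]
gripper_width: 0.7
```

Run:
```python
from h import *
s=sense(); print(s["ft_force"],s["gripper_width"],s["eef_pos"]); d=read_camera("side");w=read_camera("wrist")
a=cv2.resize(d["image"][130:280,180:380,::-1],(400,300)); b=w["image"][100:400,100:480,::-1]
cv2.imwrite("pics/s1.png",np.hstack([a,b]))
```

```text
[-0.92473119  9.19028456 27.94317587] 0.6970172734190542 [441.74934152  12.60959146 110.80434307]
```

View pics/s1.png

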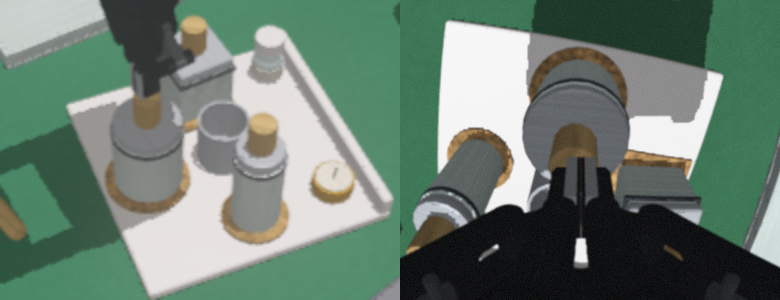

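Run:
```python
from h import *
s=sense(); d=read_camera("side"); w=read_camera("wrist")
def cr(p): return ((p-[180,130])*2).round(0).tolist()
print("tcp side crop",cr(proj(d,s["eef_pos"])), "knob top/bottom",cr(proj(d,[[438.5,11,135],[438.5,11,101]])))
T=np.linalg.inv(w["tool_from_camera"])
W=R.from_quat(s["eef_rot"]).as_matrix()
def wp(P):
    c=T[:3,:3]@(W.T@(np.array(P)-s["eef_pos"]))+T[:3,3]; r=np.hypot(c[0],c[1]);th=np.arctan2(r,c[2])
    return w["mtx"][:2,2]+w["mtx"][0,0]*th*c[:2]/r+[300,-100]
for P in (s["eef_pos"],[438.5,11,135],[438.5,11,101],[439,11,16]): print(wp(P).round())
print(W.round(3))
```

```text
tcp side crop [[144.0, 109.0]] knob top/bottom [[141.0, 93.0], [142.0, 118.0]]
[579. 150.]
[575. 166.]
[576. 138.]
[577.  97.]
[[-1.    -0.002  0.006]
 [-0.002  1.     0.   ]
 [-0.006  0.    -1.   ]]
```

Run:
```python
from h import *
d=read_camera("side");w=read_camera("wrist")
a=cv2.resize(d["image"][140:240,215:290,::-1],(375,500),interpolation=cv2.INTER_CUBIC); b=cv2.resize(w["image"][140:265,225:320,::-1],(400,500),interpolation=cv2.INTER_CUBIC)
g=lambda x:(255*(x/255.)**.6).astype(np.uint8)
cv2.imwrite("pics/s2.png",g(np.hstack([a,b])))
```

```text
(no output)
```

View pics/s2.png

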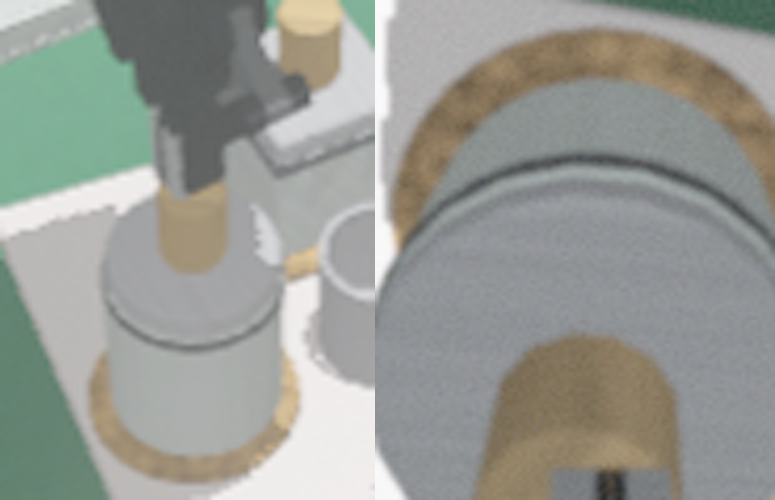

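Run:
```python
from h import *
from scipy.optimize import least_squares
z=np.load("w1.npz",allow_pickle=True); d=z["d"].item(); s=z["s"].item()
t=read_camera("top"); sd=read_camera("side")
for n,a,b,c in (("rd",[283.9,240.3],[291.2,139.2],[252.5,178]),("nar",[329.6,211],[208,196.7],[312,191]),("sq",[254.9,196.3],[341.7,214],[277,143])):
    for lab in("top+side","top+wrist","side+wrist"):
        f=lambda P:np.concatenate(([ (back(t,[a],P[2])-P)[0,:2]] if "top" in lab else [])+([(wback(d,s,[b],P[2])-P)[0,:2]] if "wrist" in lab else [])+([(back(sd,[c],P[2])-P)[0,:2]] if "side" in lab else []))
        r=least_squares(f,[480,0,130]); print(n,lab,r.x.round(1),r.fun.round(1))
s=sense();w=read_camera("wrist");T=np.linalg.inv(w["tool_from_camera"])
for x in(0,11):
  for zz in(0,-10,-20,-30):
    c=T[:3,:3]@np.array([x,0,zz])+T[:3,3]; r=np.hypot(c[0],c[1]);th=np.arctan2(r,c[2])
    print(x,zz,(w["mtx"][:2,2]+w["mtx"][0,0]*th*c[:2]/r).round(1))
```

```text
rd top+side [440.3   9.5 131.8] [-1.   0.6  1.  -0.6]
rd top+wrist [439.5  11.3 125. ] [ 0. -1. -0.  1.]
rd side+wrist [440.7  11.5 129.5] [-1.7  0.7  1.7 -0.7]
nar top+side [502.4 -83.9 148.5] [-1.7  1.   1.7 -1. ]
nar top+wrist [500.9 -82.6 148.6] [-0.2 -0.2  0.2  0.2]
nar side+wrist [503.3 -83.3 146.7] [-1.7  0.5  1.7 -0.5]
sq top+side [534.   73.4 117.4] [-1.7  1.   1.7 -1. ]
sq top+wrist [531.   74.7 124.2] [ 0.4 -0.9 -0.4  0.9]
sq side+wrist [536.7  77.3 112.4] [-1.9  0.6  1.9 -0.6]
0 0 [278.7 250.5]
0 -10 [278.6 258.5]
0 -20 [278.5 267.4]
0 -30 [278.4 277.3]
11 0 [278.7 232.8]
11 -10 [278.6 240.2]
11 -20 [278.5 248.3]
11 -30 [278.3 257.4]
```

The shut fingertips are resting on top of the knob. They touched at a reported z of 111 mm against a true knob top of 135 mm, so the real tips sit about 24 mm behind the reported TCP. I'll back up, open, and go deeper with that offset, in small force-checked steps.

>>> send_rows:
  targets: [0,0,-1.5,0,0,0,0,0,-1.5,0,0,0,0.1,0,-1.5,0,0,0,0.1,0,-1.5,0,0,0,0.1,0,-1.5,0,0,0,0.1,0,-1.5,0,0,0]
  claw: 75

```text
clock: 4.25
eef_pos: [437.8, 12.7, 155.2]
eef_rot: [-0.001, 1.0, 0.0, 0.002]
ft_force: [-0.4, -0.0, 0.2]
gripper_width: 60.4
```

```bash
python3 -c "
from h import *
s=sense();print(s['ft_force'],s['eef_pos'],s['gripper_width'],shift([439.5,11,90],np.pi/2))"
```

```text
[-0.38709922 -0.04037228  0.15465772] [437.84145454  12.6849654  155.2488303 ] 60.384014015033 [-4.500e-02 -5.700e-02  2.175e+00  2.000e-03  5.300e-02  2.300e-02]
```

>>> send_rows:
  targets: [-0.05,-0.06,1.2,0,0.05,0,-0.05,-0.06,1.8,0,0.05,0,-0.05,-0.06,2.15,0,0.05,0,-0.05,-0.06,2.3,0,0.05,0,-0.05,-0.06,2.3,0,0.05,0]

```text
clock: 4.67
eef_pos: [438.7, 10.9, 85.0]
eef_rot: [-0.001, 1.0, 0.0, -0.001]
ft_force: [-0.8, -0.3, 0.6]
gripper_width: 60.4
```

>>> send_rows:
  targets: [0,0,0,0,0,0,0,0,0,0,0,0,0,0,0,0,0,0,0,0,0,0,0,0,0,0,0,0,0,0,0,0,0,0,0,0]
  claw: 255

```text
clock: 5.17
eef_pos: [439.1, 10.9, 85.8]
eef_rot: [-0.001, 1.0, 0.0, -0.001]
ft_force: [-1.6, -0.7, 5.7]
gripper_width: 24.6
```

>>> send_rows:
  targets: [0,0,-0.4,0,0,0,0,0,-1,0,0,0,0,0,-1.8,0,0,0,0,0,-2.6,0,0,0,0,0,-3.4,0,0,0,0,0,-4,0,0,0,0,0.3,-4.3,0,0,0,0,1,-4.3,0,0,0,-0.2,2,-4.3,0,0,0,-0.3,3,-4.3,0,0,0,-0.4,4,-4.3,0,0,0,-0.5,5,-4.3,0,0,0]

```text
clock: 6.17
eef_pos: [453.5, 162.8, 214.8]
eef_rot: [-0.001, 1.0, 0.0, -0.001]
ft_force: [0.3, -0.2, -1.8]
gripper_width: 24.7
```

```bash
python3 -c "
from h import *
s=sense();print(s['ft_force'],s['eef_pos'],s['gripper_width'],shift([469,292,60],np.pi/2))"
```

```text
[ 0.27238908 -0.18514079 -1.76756006] [453.46322701 162.75192632 214.78555584] 24.74405456276028 [-5.320e-01  4.306e+00  5.160e+00  2.000e-03 -1.400e-02  2.100e-02]
```

>>> send_rows:
  targets: [-0.1,0.9,0,0,0,0,-0.2,1.8,0,0,0,0,-0.3,2.7,0,0,0,0,-0.4,3.5,0,0,0,0,-0.5,4.1,0,0,0,0,-0.53,4.3,0.4,0,0,0,-0.53,4.3,1.2,0,0,0,-0.53,4.3,2.1,0,0,0,-0.53,4.3,3,0,0,0,-0.53,4.3,3.7,0,0,0,-0.53,4.3,4.0,0,0,0,-0.53,4.3,4.0,0,0,0]

```text
clock: 7.17
eef_pos: [467.1, 290.8, 92.4]
eef_rot: [-0.001, 1.0, -0.001, -0.003]
ft_force: [-0.4, 0.2, -2.7]
gripper_width: 24.2
```

Run:
```python
from h import *
s=sense();print(s['ft_force'],s['eef_pos'],s['gripper_width'],shift([469,292,75.8],np.pi/2))
d=read_camera("side");t=read_camera("top")
a=cv2.resize(d["image"][60:180,130:320,::-1],None,fx=2.6,fy=2.6); b=cv2.resize(t["image"][110:270,110:210,::-1],None,fx=1.95,fy=1.95)
b=cv2.resize(b,(195,a.shape[0]))
cv2.imwrite("pics/s3.png",np.hstack([a,b]))
```

```text
[-0.4118233   0.21660389 -2.66634421] [467.13992146 290.76952187  92.41626922] 24.22564776168172 [-0.065  0.042  0.553 -0.022 -0.058  0.019]
```

View pics/s3.png

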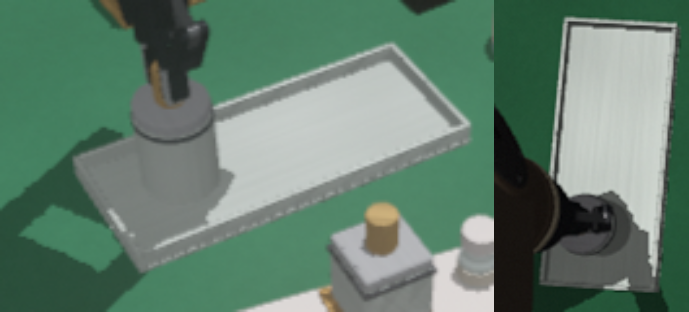

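The side and top views show the round canister held upright above the near end of the tray. Lower and release.

>>> send_rows:
  targets: [-0.05,0.04,0.25,0,0,0,-0.05,0.04,0.45,0,0,0,-0.05,0.04,0.54,0,0,0,-0.05,0.04,0.54,0,0,0,-0.05,0.04,0.54,0,0,0]

```text
clock: 7.68
eef_pos: [470.5, 292.9, 78.9]
eef_rot: [-0.001, 1.0, 0.0, -0.001]
ft_force: [0.2, 0.3, -2.0]
gripper_width: 23.7
```

>>> send_rows:
  targets: [0,0,0,0,0,0,0,0,0,0,0,0,0,0,0,0,0,0,0,0,0,0,0,0,0,0,-2,0,0,0,0,0,-4,0,0,0,0,0,-4.5,0,0,0,0,0,-4.5,0,0,0]
  claw: 75

```text
clock: 8.35
eef_pos: [473.1, 294.3, 220.2]
eef_rot: [-0.001, 1.0, 0.002, 0.003]
ft_force: [1.2, 1.5, 0.7]
gripper_width: 60.2
```

```bash
python3 -c "
from h import *
s=sense();print(s['ft_force'],s['eef_pos'],s['gripper_width'],shift([501,-82.5,150],np.pi/2),shift([501,-82.5,101],np.pi/2))"
```

```text
[1.24215663 1.52055533 0.74104217] [473.09756675 294.33455591 220.23315999] 60.21603622220644 [ -0.896 -12.572   2.297   0.045   0.063   0.019] [ -0.887 -12.578   3.93    0.045   0.063   0.019]
```

>>> send_rows:
  targets: [-1.96,-7.29,0,0,0,0,-1.96,-7.29,0,0,0,0,-1.96,-7.29,0,0,0,0,-1.96,-7.29,0,0,0,0,-1.96,-7.29,0,0,0,0,-1.96,-7.29,1,0,0,0,-1.96,-7.29,2,0,0,0,-1.96,-7.29,3,0,0,0,-1.96,-7.29,4,0,0,0,-1.96,-7.29,4.8,0,0,0,-1.96,-7.29,5.07,0,0,0,-1.96,-7.29,5.07,0,0,0]

```text
clock: 9.35
eef_pos: [531.8, 76.2, 66.0]
eef_rot: [-0.001, 1.0, 0.002, 0.001]
ft_force: [-0.6, 0.1, 0.7]
gripper_width: 60.6
```

```bash
python3 -c "
from h import *
s=sense();print(s['ft_force'],s['eef_pos'],s['gripper_width'],shift([532,75.5,68],np.pi/2))"
```

```text
[-0.63062766  0.09602168  0.68001089] [531.7786918   76.16391186  66.03688422] 60.5946235805246 [-0.007 -0.022 -0.066  0.041  0.023  0.019]
```

>>> send_rows:
  targets: [0,0,-0.05,0,0,0,0,0,-0.05,0,0,0,0,0,-0.05,0,0,0,0,0,-0.05,0,0,0,0,0,-0.05,0,0,0,0,0,-0.05,0,0,0,0,0,-0.05,0,0,0]
  claw: 255
  squeeze: 90

```text
clock: 9.93
eef_pos: [532.9, 76.2, 69.3]
eef_rot: [-0.001, 1.0, 0.002, 0.002]
ft_force: [-0.7, -1.4, 8.9]
gripper_width: 23.5
```

```bash
python3 -c "
from h import *
s=sense();print(s['ft_force'],s['eef_pos'],s['gripper_width'],shift([649,286,200],np.pi/2))"
```

```text
[-0.65602235 -1.41977784  8.88564533] [532.93314318  76.20967516  69.29313493] 23.485804166652354 [-3.902  7.002 -4.312  0.043  0.056  0.02 ]
```

>>> send_rows:
  targets: [0,0,-0.4,0,0,0,0,0,-1,0,0,0,0,0,-1.8,0,0,0,0,0,-2.6,0,0,0,-0.2,0.4,-3.2,0,0,0,-0.6,1.1,-3.5,0,0,0,-1,1.8,-3.5,0,0,0,-1.5,2.7,-3.5,0,0,0,-2,3.6,-3.5,0,0,0,-2.5,4.5,-3.5,0,0,0,-3,5.4,-3.5,0,0,0,-3.4,6.1,-3.5,0,0,0]

```text
clock: 10.93
eef_pos: [635.0, 261.3, 176.7]
eef_rot: [-0.001, 1.0, 0.002, 0.003]
ft_force: [-0.1, -0.6, -3.1]
gripper_width: 23.6
```

```bash
python3 -c "
from h import *
s=sense();print(s['ft_force'],s['eef_pos'],s['gripper_width'],shift([649,286,60],np.pi/2))"
```

```text
[-0.11587564 -0.56447771 -3.06326702] [634.98156639 261.27292877 176.65070899] 23.56088882069011 [-0.444  0.806  3.895  0.052  0.073  0.027]
```

>>> send_rows:
  targets: [-0.3,0.5,0,0,0,0,-0.44,0.8,0.1,0,0,0,-0.44,0.8,0.6,0,0,0,-0.44,0.8,1.4,0,0,0,-0.44,0.8,2.2,0,0,0,-0.44,0.8,3,0,0,0,-0.44,0.8,3.5,0,0,0,-0.44,0.8,3.75,0,0,0,-0.44,0.8,3.85,0,0,0,-0.44,0.8,3.9,0,0,0,-0.44,0.8,3.92,0,0,0,-0.44,0.8,3.92,0,0,0]

```text
clock: 11.93
eef_pos: [649.6, 286.0, 60.5]
eef_rot: [-0.001, 1.0, 0.003, 0.004]
ft_force: [0.1, -0.3, -2.9]
gripper_width: 23.3
```

>>> send_rows:
  targets: [0,0,0,0,0,0,0,0,0,0,0,0,0,0,0,0,0,0,0,0,0,0,0,0,0,0,-2,0,0,0,0,0,-4,0,0,0,0,0,-5,0,0,0,0,0,-5,0,0,0]
  claw: 75

```text
clock: 12.6
eef_pos: [649.6, 285.8, 215.4]
eef_rot: [-0.001, 1.0, 0.003, 0.006]
ft_force: [0.9, 0.7, 0.9]
gripper_width: 60.1
```

```bash
python3 -c "
from h import *
s=sense();print(s['ft_force'],s['eef_pos'],s['gripper_width'],shift([501,-82.5,210],np.pi/2),shift([501,-82.5,99],np.pi/2))"
```

```text
[0.87142319 0.72864099 0.88196526] [649.64626564 285.78407302 215.37550828] 60.073174340451246 [  4.985 -12.265   0.036   0.077   0.14    0.027] [  5.03  -12.29    3.735   0.077   0.14    0.027]
```

>>> send_rows:
  targets: [5,-12.3,0,0.08,0.14,0,5,-12.3,0,0.08,0.14,0,5,-12.3,0,0.08,0.14,0,5,-12.3,0,0.08,0.14,0,5,-12.3,0,0.08,0.14,0,5,-12.3,0,0.08,0.14,0,5,-12.3,0,0.08,0.14,0,5,-12.3,0,0.08,0.14,0,5,-12.3,0,0.08,0.14,0,5,-12.3,0,0.08,0.14,0,5,-12.3,0.7,0.08,0.14,0,5,-12.3,0.7,0.08,0.14,0]

```text
clock: 13.6
eef_pos: [499.2, -84.5, 188.4]
eef_rot: [0.0, 1.0, 0.0, -0.001]
ft_force: [-1.4, 0.7, -1.5]
gripper_width: 60.4
```

```bash
python3 -c "
from h import *
s=sense();print(s['ft_force'],s['eef_pos'],s['gripper_width'],shift([501,-82.5,99],np.pi/2))"
```

```text
[-1.37417133  0.72623744 -1.47221509] [499.16994662 -84.47955762 188.36008809] 60.37788611174791 [-0.067  0.065  2.979  0.003 -0.024 -0.004]
```

>>> send_rows:
  targets: [-0.07,0.07,1,0,0,0,-0.07,0.07,2,0,0,0,-0.07,0.07,2.7,0,0,0,-0.07,0.07,2.9,0,0,0,-0.07,0.07,2.95,0,0,0,-0.07,0.07,2.95,0,0,0]

```text
clock: 14.1
eef_pos: [501.6, -82.0, 100.5]
eef_rot: [-0.0, 1.0, 0.0, -0.001]
ft_force: [0.0, 0.3, 0.4]
gripper_width: 60.3
```

>>> send_rows:
  targets: [0,0,0,0,0,0,0,0,0,0,0,0,0,0,0,0,0,0,0,0,0,0,0,0,0,0,0,0,0,0,0,0,0,0,0,0,0,0,0,0,0,0]
  claw: 255

```text
clock: 14.68
eef_pos: [502.8, -82.4, 101.9]
eef_rot: [-0.0, 1.0, -0.0, 0.0]
ft_force: [-0.6, -2.3, 12.6]
gripper_width: 23.4
```

```bash
python3 -c "
from h import *
s=sense();print(s['ft_force'],s['eef_pos'],s['gripper_width'],shift([559,289,235],np.pi/2))"
```

```text
[-0.63958098 -2.33192523 12.61442883] [502.76555095 -82.42716559 101.94747658] 23.37639294052635 [-1.8810e+00  1.2378e+01 -4.4400e+00 -6.0000e-03  8.0000e-03  4.0000e-03]
```

>>> send_rows:
  targets: [0,0,-0.4,0,0,0,0,0,-1,0,0,0,0,0,-1.8,0,0,0,0,0,-2.6,0,0,0,0,0,-3.4,0,0,0,0,0.2,-4,0,0,0,-0.1,0.6,-4.3,0,0,0,-0.2,1.4,-4.3,0,0,0,-0.35,2.3,-4.3,0,0,0,-0.5,3.3,-4.3,0,0,0,-0.65,4.3,-4.3,0,0,0,-0.8,5.3,-4.3,0,0,0]

```text
clock: 15.68
eef_pos: [526.3, 78.7, 230.6]
eef_rot: [-0.0, 1.0, -0.0, 0.0]
ft_force: [0.8, -0.5, -3.3]
gripper_width: 23.4
```

```bash
python3 -c "
from h import *
s=sense();print(s['ft_force'],s['eef_pos'],s['gripper_width'],shift([559,289,92],np.pi/2))"
```

```text
[ 0.83637405 -0.48924094 -3.32408149] [526.26659696  78.73265175 230.62863476] 23.35179308415796 [-1.091e+00  7.011e+00  4.619e+00 -4.000e-03  3.000e-03  2.000e-03]
```

>>> send_rows:
  targets: [-0.16,1,0,0,0,0,-0.31,2,0,0,0,0,-0.47,3,0,0,0,0,-0.62,4,0,0,0,0,-0.78,5,0,0,0,0,-0.93,6,0,0,0,0,-1.05,6.7,0,0,0,0,-1.09,7,0,0,0,0,-1.09,7.01,0.3,0,0,0,-1.09,7.01,1.1,0,0,0,-1.09,7.01,2,0,0,0,-1.09,7.01,2.9,0,0,0]

```text
clock: 16.68
eef_pos: [558.4, 288.2, 142.3]
eef_rot: [0.0, 1.0, -0.0, 0.0]
ft_force: [1.4, 0.2, -3.6]
gripper_width: 23.2
```

```bash
python3 -c "
from h import *
s=sense();print(s['ft_force'],s['eef_pos'],s['gripper_width'],shift([559,289,91.5],np.pi/2))"
```

```text
[ 1.35165781  0.21021768 -3.58195701] [558.42544761 288.22211146 142.27271659] 23.180736565405685 [-1.800e-02  2.700e-02  1.692e+00 -7.000e-03  5.000e-03 -1.000e-03]
```

Lower, release, rise, then back off toward the board to clear the camera view.

>>> send_rows:
  targets: [-0.02,0.03,0.7,0,0,0,-0.02,0.03,1.3,0,0,0,-0.02,0.03,1.6,0,0,0,-0.02,0.03,1.68,0,0,0,-0.02,0.03,1.68,0,0,0,-0.02,0.03,1.68,0,0,0]

```text
clock: 17.18
eef_pos: [559.0, 288.6, 92.0]
eef_rot: [0.0, 1.0, -0.0, 0.0]
ft_force: [-0.4, 0.9, -2.4]
gripper_width: 23.3
```

>>> send_rows:
  targets: [0,0,0,0,0,0,0,0,0,0,0,0,0,0,0,0,0,0,0,0,0,0,0,0,0,0,-2,0,0,0,0,0,-4,0,0,0,1.2,-1,-5,0,0,0,2,-3,-6,0,0,0,2.5,-5,-7,0,0,0,2.9,-7,-7.5,0,0,0,2.9,-9.2,-8,0,0,0,2.9,-9.2,-8,0,0,0]
  claw: 75

```text
clock: 18.18
eef_pos: [485.9, 95.9, 302.3]
eef_rot: [-0.0, 1.0, -0.0, 0.001]
ft_force: [1.7, -0.8, -0.0]
gripper_width: 60.7
```

```bash
python3 -c "
from h import *
s=sense();print(s['ft_force'],s['eef_pos'],s['gripper_width'],shift([475,0,310],np.pi/2))"
```

```text
[ 1.7389818  -0.75161885 -0.04197109] [485.90538333  95.90372104 302.3132583 ] 60.734979718832676 [ 0.365 -3.197 -0.255 -0.006  0.019  0.005]
```

>>> send_rows:
  targets: [0.36,-3.2,-0.25,0,0,0,0.36,-3.2,-0.25,0,0,0,0.36,-3.2,-0.25,0,0,0,0.36,-3.2,-0.25,0,0,0,0.36,-3.2,-0.25,0,0,0]
  claw: 0

```text
clock: 18.6
eef_pos: [475.1, -0.9, 310.2]
eef_rot: [0.001, 1.0, -0.0, 0.001]
ft_force: [-0.2, 0.3, 0.4]
gripper_width: 84.9
```

Run:
```python
from h import *
s=sense(); d=read_camera("wrist"); np.savez("w2.npz",d=d,s=s); print(s["eef_pos"])
cv2.imwrite("pics/w2.png",cv2.resize(d["image"][70:300,60:520,::-1],(800,400),interpolation=cv2.INTER_CUBIC))
```

```text
[475.0780004   -0.85216087 310.16513158]
```

View pics/w2.png

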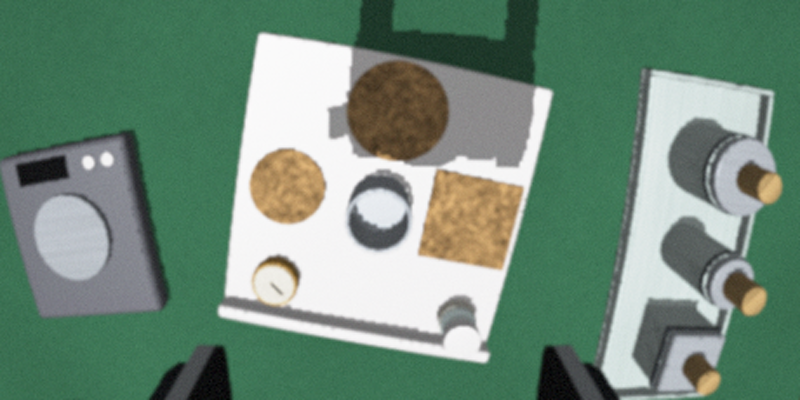

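All three canisters stand in the tray. Coasters, cup (380,217), jar, gauge and plate (72,237) are clear in this crop. I'll measure the coasters by colour.

Run:
```python
from h import *
z=np.load("w2.npz",allow_pickle=True); d=z["d"].item(); s=z["s"].item()
f=lambda u,v:[60+(u+.5)/1.739-.5,70+(v+.5)/1.739-.5]
print("cup",wback(d,s,[f(380,217)],67)[0].round(1),"plate",wback(d,s,[f(72,237)],32)[0].round(1))
hsv=cv2.cvtColor(d["image"],cv2.COLOR_RGB2HSV)
m=((hsv[...,0]<25)&(hsv[...,1]>70)&(hsv[...,2]>25)).astype(np.uint8); m=cv2.morphologyEx(cv2.morphologyEx(m,cv2.MORPH_CLOSE,np.ones((5,5))),cv2.MORPH_OPEN,np.ones((3,3)))
for c in cv2.findContours(m,0,cv2.CHAIN_APPROX_NONE)[0]:
    x,y=c[:,0].mean(0)
    if cv2.contourArea(c)>500 and 180<x<390 and y<230:
        P=wback(d,s,c[:,0],16)[:,:2].astype(np.float32)
        print((x,y),"circ",cv2.minEnclosingCircle(P),"rect",cv2.minAreaRect(P))
t=read_camera("top"); hsv=cv2.cvtColor(t["image"],cv2.COLOR_RGB2HSV)
m=((hsv[...,0]<25)&(hsv[...,1]>70)&(hsv[...,2]>25)).astype(np.uint8)
for c in cv2.findContours(m,0,cv2.CHAIN_APPROX_NONE)[0]:
    x,y=c[:,0].mean(0)
    if cv2.contourArea(c)>100 and 225<x<365 and 140<y<280:
        P=back(t,c[:,0],16)[:,:2].astype(np.float32); print("top",(x,y),cv2.minAreaRect(P))
```

```text
cup [513.2  -3.1  67. ] plate [ 540.1 -289.3   32. ]
(np.float64(329.73118279569894), np.float64(196.03225806451613)) circ ((531.481689453125, 73.86787414550781), 51.96379470825195) rect ((531.3084106445312, 73.97195434570312), (76.333740234375, 76.5482406616211), 78.98470306396484)
(np.float64(224.76923076923077), np.float64(176.7094017094017)) circ ((501.1082763671875, -82.5682144165039), 32.11032485961914) rect ((501.0481262207031, -82.57334899902344), (62.044376373291016, 62.99597930908203), 43.425437927246094)
(np.float64(288.425), np.float64(133.45)) circ ((438.0669860839844, 11.038920402526855), 40.94008255004883) rect ((437.526611328125, 11.242101669311523), (80.4832763671875, 80.951416015625), 0.06559260934591293)
(np.float64(329.52702702702703), np.float64(37.270270270270274)) circ ((295.77392578125, 69.17084503173828), 47.937618255615234) rect ((297.93798828125, 69.43702697753906), (19.080055236816406, 95.84642028808594), 7.168947219848633)
```

>>> send_rows:
  targets: [-1.26,-0.09,1,0,0,0,-1.26,-0.09,2.4,0,0,0,-1.26,-0.09,3.8,0,0,0,-1.26,-0.09,5.2,0,0,0,-1.26,-0.09,6.6,0,0,0,-1.26,-0.09,7.4,0,0,0,-1.26,-0.09,8.2,0,0,0,-1.26,-0.09,9,0,0,0,-1.26,-0.09,9.6,0,0,0,-1.26,-0.09,9.95,0,0,0,-1.26,-0.09,10.05,0,0,0,-1.26,-0.09,10.05,0,0,0]

```text
clock: 19.7
eef_pos: [513.3, -1.6, 7.9]
eef_rot: [-0.001, 1.0, -0.0, 0.0]
ft_force: [-0.2, -1.6, 0.2]
gripper_width: 85.2
```

>>> send_rows:
  targets: [0,0,0,0,0,0,0,0,0,0,0,0,0,0,0,0,0,0,0,0,0,0,0,0,0,0,0,0,0,0,0,0,0,0,0,0]
  claw: 255
  squeeze: 40

```text
clock: 20.2
eef_pos: [514.2, -1.6, 9.2]
eef_rot: [-0.001, 1.0, -0.0, 0.001]
ft_force: [-1.6, 2.3, 10.6]
gripper_width: 50.6
```

```bash
python3 -c "
from h import *
s=sense();print(s['ft_force'],s['eef_pos'],s['gripper_width'],shift([539.5,-291,120],np.pi/2))"
```

```text
[-1.63878556  2.3080882  10.56900273] [514.16812523  -1.56164275   9.22213186] 50.563903661020014 [-8.430e-01 -9.650e+00 -3.689e+00 -2.000e-03  3.200e-02  1.400e-02]
```

>>> send_rows:
  targets: [0,0,-0.4,0,0,0,0,0,-1.1,0,0,0,0,0,-2,0,0,0,0,-0.3,-2.8,0,0,0,-0.05,-0.8,-3.3,0,0,0,-0.1,-1.5,-3.3,0,0,0,-0.2,-2.4,-3.3,0,0,0,-0.3,-3.4,-3.3,0,0,0,-0.4,-4.4,-3.3,0,0,0,-0.5,-5.4,-3.3,0,0,0,-0.6,-6.4,-3.3,0,0,0,-0.65,-7.3,-3.3,0,0,0]

```text
clock: 21.2
eef_pos: [533.9, -222.5, 109.1]
eef_rot: [-0.0, 1.0, -0.0, 0.002]
ft_force: [0.1, 0.2, -0.3]
gripper_width: 50.9
```

```bash
python3 -c "
from h import *
s=sense();print(s['ft_force'],s['eef_pos'],s['gripper_width'],shift([540,-290.5,30],np.pi/2))"
```

```text
[ 0.10168341  0.22720497 -0.26607947] [ 533.92399348 -222.5171444   109.13933374] 50.91702057661384 [-0.19  -2.264  2.641 -0.009  0.045  0.01 ]
```

>>> send_rows:
  targets: [-0.1,-1,0,0,0,0,-0.17,-1.9,0,0,0,0,-0.19,-2.2,0,0,0,0,-0.19,-2.26,0.3,0,0.04,0,-0.19,-2.26,0.9,0,0.04,0,-0.19,-2.26,1.5,0,0.04,0,-0.19,-2.26,2.1,0,0.04,0,-0.19,-2.26,2.4,0,0.04,0,-0.19,-2.26,2.5,0,0.04,0,-0.19,-2.26,2.5,0,0.04,0]

```text
clock: 22.03
eef_pos: [539.5, -289.4, 33.6]
eef_rot: [-0.001, 1.0, 0.0, -0.0]
ft_force: [0.0, -0.5, -1.6]
gripper_width: 50.5
```

Run:
```python
from h import *
s=sense();print(s['ft_force'],s['eef_pos'],s['gripper_width'],shift([540,-290.5,30],np.pi/2))
t=read_camera("top");d=read_camera("side")
a=cv2.resize(d["image"][220:370,320:470,::-1],(390,390),interpolation=cv2.INTER_CUBIC); b=cv2.resize(t["image"][155:245,372:462,::-1],(390,390),interpolation=cv2.INTER_CUBIC)
cv2.imwrite("pics/p1.png",np.hstack([a,b]))
```

```text
[ 0.04374103 -0.50775622 -1.62449594] [ 539.54919788 -289.3958722    33.61922445] 50.455080881376595 [-0.015 -0.037  0.121  0.    -0.01   0.016]
```

View pics/p1.png

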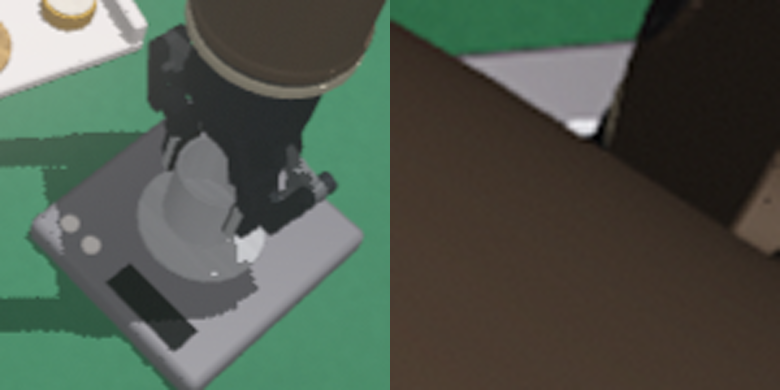

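The side view shows the cup upright just above the plate middle. Lower and release.

>>> send_rows:
  targets: [-0.01,-0.04,0.05,0,0,0,-0.01,-0.04,0.1,0,0,0,-0.01,-0.04,0.11,0,0,0,-0.01,-0.04,0.11,0,0,0,-0.01,-0.04,0.11,0,0,0]

```text
clock: 22.55
eef_pos: [540.8, -291.5, 31.8]
eef_rot: [-0.001, 1.0, -0.001, 0.001]
ft_force: [-0.1, -0.2, -1.5]
gripper_width: 51.0
```

>>> send_rows:
  targets: [0,0,0,0,0,0,0,0,0,0,0,0,0,0,0,0,0,0,0,0,0,0,0,0,0,0,-1,0,0,0,0,0,-2,0,0,0,0,0,-3.4,0,0,0,0,0,-4.8,0,0,0,0,1,-6,0,0,0,0,2.4,-6.5,0,0,0,0,3,-7,0,0,0,0,3,-7,0,0,0]
  claw: 0

```text
clock: 23.55
eef_pos: [541.5, -197.8, 245.5]
eef_rot: [-0.002, 1.0, -0.001, 0.003]
ft_force: [1.1, -0.2, 0.5]
gripper_width: 85.3
```

Run:
```python
from h import *
s=sense();d=read_camera("wrist"); np.savez("w3.npz",d=d,s=s); print(s["eef_pos"])
cv2.imwrite("pics/w3.png",cv2.resize(d["image"][100:250,100:300,::-1],(720,540),interpolation=cv2.INTER_CUBIC))
```

```text
[ 541.52719616 -197.83041688  245.52205888]
```

View pics/w3.png

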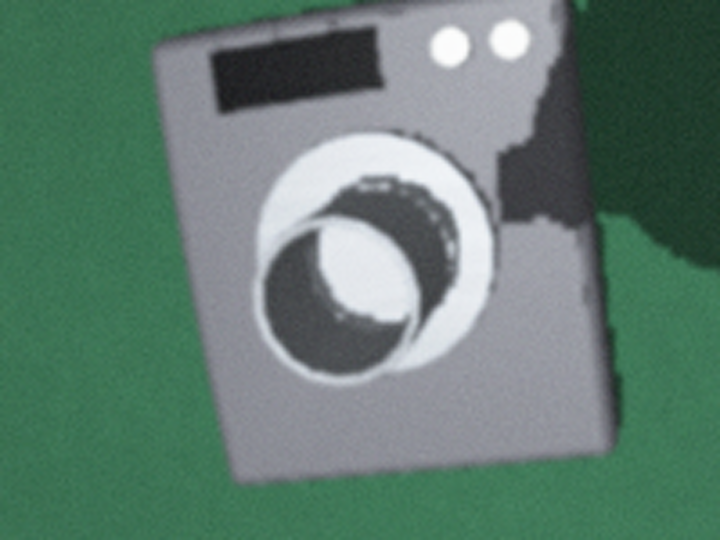

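The cup is upright on the plate. In this crop the plate centre is at (377,253) and the rim centre at (338,298). I'll compute the offset and the tray knob positions, plus the yaw of the square can from w2.

Run:
```python
from h import *
z=np.load("w3.npz",allow_pickle=True); d=z["d"].item(); s=z["s"].item()
f=lambda u,v:[100+(u+.5)/3.6-.5,100+(v+.5)/3.6-.5]
print("rim",wback(d,s,[f(338,298)],87)[0].round(1),"plate",wback(d,s,[f(377,253)],32)[0].round(1))
z=np.load("w2.npz",allow_pickle=True); d=z["d"].item(); s=z["s"].item()
f=lambda u,v:[60+(u+.5)/1.739-.5,70+(v+.5)/1.739-.5]
for n,p,h in(("rd",(769,187),124),("nar",(753,300),139),("sq",(709,381),109)): print(n,wback(d,s,[f(*p)],h)[0].round(1))
t=read_camera("top"); im=t["image"]
for n,P in(("rd",[470,292.5,124]),("nar",[559,288.6,139]),("sq",[649.6,286,109])): print(n,proj(t,P).round(1))
cv2.imwrite("pics/t2.png",cv2.resize(im[110:270,125:215,::-1],(338,600),interpolation=cv2.INTER_CUBIC))
print(shift([470,292.5,200],np.pi/2))
```

```text
rim [ 541.9 -289.3   87. ] plate [ 540.4 -290.1   32. ]
rd [470.  292.3 124. ]
nar [556.6 286.4 139. ]
sq [648.7 286.  109. ]
rd [[151.1 223.3]]
nar [[152.5 180.6]]
sq [[160.2 141.9]]
[ 2.318 16.447  1.377 -0.024  0.033  0.034]
```

View pics/t2.png

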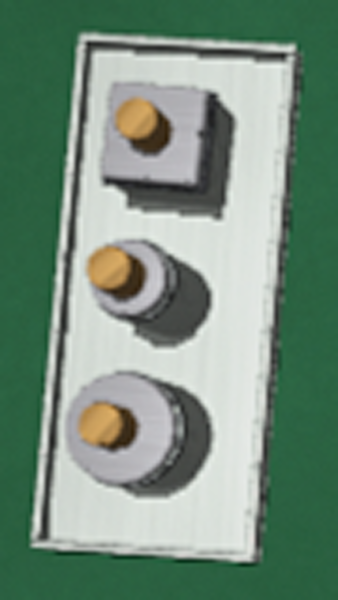

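Cup rim and plate centres agree within about 2 mm. In the top crop the knobs are at square (137,118), narrow (109,268) and round (100,425), so all canisters are upright in the tray. Next, return them, round first.

>>> send_rows:
  targets: [2.32,16.4,0.5,0,0,0,2.32,16.4,0.5,0,0,0,2.32,16.4,0.5,0,0,0,2.32,16.4,0.5,0,0,0,2.32,16.4,0.5,0,0,0,2.32,16.4,0.5,0,0,0,2.32,16.4,0.5,0,0,0,2.32,16.4,0.5,0,0,0,2.32,16.4,0.5,0,0,0,2.32,16.4,0.5,0,0,0,2.32,16.4,0.5,0,0,0,2.32,16.4,0.5,0,0,0]
  claw: 75

```text
clock: 24.65
eef_pos: [469.6, 292.4, 225.2]
eef_rot: [-0.001, 1.0, -0.001, 0.001]
ft_force: [1.7, -0.8, -0.2]
gripper_width: 60.1
```

```bash
python3 -c "
from h import *
s=sense();print(s['ft_force'],s['eef_pos'],s['gripper_width'],shift([470,292.3,72],np.pi/2))"
```

```text
[ 1.71696601 -0.76903623 -0.21402245] [469.56232121 292.43356063 225.19861031] 60.06414349957121 [-5.000e-03  1.000e-02  5.107e+00 -3.300e-02  2.100e-02  2.600e-02]
```

>>> send_rows:
  targets: [0,0,1.3,0,0,0,0,0,2.6,0,0,0,0,0,3.8,0,0,0,0,0,4.7,0,0,0,0,0,5,0,0,0,0,0,5.08,0,0,0,0,0,5.08,0,0,0,0,0,5.08,0,0,0]

```text
clock: 25.32
eef_pos: [471.0, 292.2, 74.0]
eef_rot: [-0.001, 1.0, -0.001, 0.002]
ft_force: [0.7, 0.4, 0.3]
gripper_width: 60.0
```

>>> send_rows:
  targets: [0,0,0,0,0,0,0,0,0,0,0,0,0,0,0,0,0,0,0,0,0,0,0,0,0,0,0,0,0,0,0,0,0,0,0,0,0,0,0,0,0,0]
  claw: 255
  squeeze: 90

```text
clock: 25.9
eef_pos: [471.9, 292.8, 75.5]
eef_rot: [-0.001, 1.0, -0.0, 0.003]
ft_force: [-1.6, 0.4, 13.1]
gripper_width: 23.3
```

```bash
python3 -c "
from h import *
s=sense();print(s['ft_force'],s['eef_pos'],s['gripper_width'],shift([438,11,200],np.pi/2))"
```

```text
[-1.59896876  0.39055437 13.10241055] [471.86428635 292.76718219  75.51426952] 23.330930846370258 [ 1.123e+00 -9.394e+00 -4.148e+00 -9.000e-03  6.400e-02  2.100e-02]
```

>>> send_rows:
  targets: [0,0,-0.4,0,0,0,0,0,-1,0,0,0,0,0,-1.8,0,0,0,0,-0.2,-2.5,0,0,0,0.1,-0.8,-3,0,0,0,0.2,-1.6,-3,0,0,0,0.3,-2.6,-3,0,0,0,0.4,-3.6,-3,0,0,0,0.5,-4.6,-3,0,0,0,0.65,-5.6,-3,0,0,0,0.75,-6.6,-3,0,0,0,0.87,-7.6,-3,0,0,0]

```text
clock: 26.9
eef_pos: [445.3, 63.5, 166.1]
eef_rot: [-0.001, 1.0, -0.0, 0.003]
ft_force: [0.5, -0.6, -3.4]
gripper_width: 23.5
```

```bash
python3 -c "
from h import *
s=sense();print(s['ft_force'],s['eef_pos'],s['gripper_width'],shift([439.5,11,87.3],np.pi/2))"
```

```text
[ 0.54341107 -0.56159535 -3.3756224 ] [445.32964938  63.5494771  166.0808504 ] 23.529502914025848 [ 0.215 -1.749  2.626 -0.009  0.075  0.026]
```

>>> send_rows:
  targets: [0.1,-0.8,0,0,0,0,0.2,-1.5,0,0,0,0,0.21,-1.72,0.2,0,0.07,0,0.21,-1.75,0.8,0,0.07,0,0.21,-1.75,1.5,0,0.07,0,0.21,-1.75,2.1,0,0.07,0,0.21,-1.75,2.4,0,0.07,0,0.21,-1.75,2.52,0,0.07,0,0.21,-1.75,2.6,0,0.07,0,0.21,-1.75,2.62,0,0.07,0,0.21,-1.75,2.62,0,0.07,0,0.21,-1.75,2.62,0,0.07,0]

```text
clock: 27.9
eef_pos: [440.2, 11.0, 88.1]
eef_rot: [-0.001, 1.0, -0.0, 0.001]
ft_force: [0.0, -0.7, -2.8]
gripper_width: 23.3
```

>>> send_rows:
  targets: [0,0,0,0,0,0,0,0,0,0,0,0,0,0,0,0,0,0,0,0,0,0,0,0,0,0,-1.2,0,0,0,0,0,-2.4,0,0,0,0,0,-3.6,0,0,0,0,0,-4.6,0,0,0,0,1,-5,0,0,0,-0.2,2.2,-5,0,0,0,-0.4,3.4,-5,0,0,0,-0.8,4.6,-5,0,0,0]
  claw: 75

```text
clock: 28.9
eef_pos: [463.0, 150.6, 238.7]
eef_rot: [-0.001, 1.0, -0.0, 0.001]
ft_force: [1.6, -1.0, 0.6]
gripper_width: 60.2
```

```bash
python3 -c "
from h import *
s=sense();print(s['ft_force'],s['eef_pos'],s['gripper_width'],shift([558,286,230],np.pi/2),shift([558,286,86],np.pi/2))"
```

```text
[ 1.64178286 -0.98317048  0.62251688] [462.98716941 150.57673364 238.72154748] 60.216827216959985 [-3.173  4.509  0.295 -0.008  0.026  0.017] [-3.163  4.513  5.095 -0.008  0.026  0.017]
```

>>> send_rows:
  targets: [-3.14,4.51,0,0,0,0,-3.14,4.51,0,0,0,0,-3.14,4.51,0,0,0,0,-3.14,4.51,0,0,0,0,-3.14,4.51,0.8,0,0,0,-3.14,4.51,2,0,0,0,-3.14,4.51,3.2,0,0,0,-3.14,4.51,4.3,0,0,0,-3.14,4.51,4.8,0,0,0,-3.14,4.51,5,0,0,0,-3.14,4.51,5.05,0,0,0,-3.14,4.51,5.05,0,0,0]

```text
clock: 29.9
eef_pos: [557.8, 286.1, 87.9]
eef_rot: [-0.001, 1.0, -0.0, 0.001]
ft_force: [0.5, -0.1, -0.1]
gripper_width: 59.9
```

>>> send_rows:
  targets: [0,0,0,0,0,0,0,0,0,0,0,0,0,0,0,0,0,0,0,0,0,0,0,0,0,0,0,0,0,0,0,0,0,0,0,0,0,0,0,0,0,0]
  claw: 255

```text
clock: 30.48
eef_pos: [558.8, 286.7, 89.6]
eef_rot: [-0.001, 1.0, 0.0, 0.003]
ft_force: [-1.2, 1.2, 9.5]
gripper_width: 23.5
```

```bash
python3 -c "
from h import *
s=sense();print(s['ft_force'],s['eef_pos'],s['gripper_width'],shift([502.5,-82.6,230],np.pi/2))"
```

```text
[-1.18502492  1.16696331  9.45428992] [558.80370396 286.72707662  89.59797083] 23.464425488633726 [ 1.8690e+00 -1.2304e+01 -4.7010e+00  1.1000e-02  6.1000e-02  1.6000e-02]
```

>>> send_rows:
  targets: [0,0,-0.4,0,0,0,0,0,-1,0,0,0,0,0,-1.8,0,0,0,0,0,-2.6,0,0,0,0,0,-3.3,0,0,0,0.05,-0.4,-3.8,0,0,0,0.15,-1.1,-4,0,0,0,0.3,-2,-4,0,0,0,0.45,-3,-4,0,0,0,0.6,-4,-4,0,0,0,0.75,-5,-4,0,0,0,0.9,-6,-4,0,0,0]

```text
clock: 31.48
eef_pos: [530.5, 104.7, 209.9]
eef_rot: [-0.001, 1.0, 0.0, 0.003]
ft_force: [0.4, -0.1, -3.0]
gripper_width: 23.5
```

```bash
python3 -c "
from h import *
s=sense();print(s['ft_force'],s['eef_pos'],s['gripper_width'],shift([502.5,-82.6,101.4],np.pi/2))"
```

```text
[ 0.40923513 -0.09402558 -2.9560489 ] [530.49978818 104.69368923 209.94393613] 23.451297015123146 [ 0.964 -6.244  3.608  0.008  0.063  0.019]
```

>>> send_rows:
  targets: [0.15,-1,0,0,0,0,0.3,-2,0,0,0.02,0,0.47,-3,0,0,0.04,0,0.63,-4,0,0,0.06,0,0.8,-5,0,0,0.06,0,0.93,-5.9,0,0,0.06,0,0.96,-6.2,0.1,0,0.06,0,0.96,-6.24,0.6,0,0.06,0,0.96,-6.24,1.3,0,0.06,0,0.96,-6.24,2,0,0.06,0,0.96,-6.24,2.6,0,0.06,0,0.96,-6.24,2.9,0,0.06,0]

```text
clock: 32.48
eef_pos: [501.1, -82.3, 121.2]
eef_rot: [-0.001, 1.0, 0.001, -0.001]
ft_force: [-0.2, 0.5, -2.9]
gripper_width: 23.5
```

```bash
python3 -c "
from h import *
s=sense();print(s['ft_force'],s['eef_pos'],s['gripper_width'],shift([502.5,-82.6,101.4],np.pi/2))"
```

```text
[-0.17044207  0.47014432 -2.85509542] [501.13304117 -82.31598458 121.18590805] 23.530647761224714 [-0.047 -0.01   0.659  0.014 -0.021  0.017]
```

>>> send_rows:
  targets: [-0.04,-0.01,0.3,0,0,0,-0.04,-0.01,0.55,0,0,0,-0.04,-0.01,0.63,0,0,0,-0.04,-0.01,0.65,0,0,0,-0.04,-0.01,0.65,0,0,0,-0.04,-0.01,0.65,0,0,0]

```text
clock: 32.98
eef_pos: [502.7, -82.7, 102.3]
eef_rot: [-0.001, 1.0, 0.001, -0.0]
ft_force: [0.5, -0.3, -2.2]
gripper_width: 23.6
```

>>> send_rows:
  targets: [0,0,0,0,0,0,0,0,0,0,0,0,0,0,0,0,0,0,0,0,0,0,0,0,0,0,-1.2,0,0,0,0,0,-2.4,0,0,0,0,0,-3.6,0,0,0,-0.3,0.8,-4.4,0,0,0,-0.7,2,-4.4,0,0,0,-1.2,3.2,-4.4,0,0,0,-1.6,4.4,-4.4,0,0,0,-2,5.6,-4.4,0,0,0]
  claw: 75

```text
clock: 33.98
eef_pos: [563.1, 87.0, 234.9]
eef_rot: [-0.001, 1.0, 0.001, 0.0]
ft_force: [1.7, -1.6, 0.0]
gripper_width: 60.4
```

```bash
python3 -c "
from h import *
s=sense();print(s['ft_force'],s['eef_pos'],s['gripper_width'],shift([649.2,285.5,57],np.pi/2))"
```

```text
[ 1.69836873 -1.57320499  0.04330602] [563.0584839   87.00763563 234.8900687 ] 60.35103614871496 [-2.879  6.607  5.937  0.013  0.     0.013]
```

>>> send_rows:
  targets: [-2.88,6.6,0,0,0,0,-2.88,6.6,0,0,0,0,-2.88,6.6,0,0,0,0,-2.88,6.6,0,0,0,0,-2.88,6.6,0,0,0,0,-2.88,6.6,1.2,0,0,0,-2.88,6.6,2.5,0,0,0,-2.88,6.6,3.8,0,0,0,-2.88,6.6,5,0,0,0,-2.88,6.6,5.6,0,0,0,-2.88,6.6,5.85,0,0,0,-2.88,6.6,5.9,0,0,0]

```text
clock: 34.98
eef_pos: [648.3, 284.9, 56.4]
eef_rot: [-0.001, 1.0, 0.0, -0.001]
ft_force: [-1.2, -1.1, 0.1]
gripper_width: 60.2
```

>>> send_rows:
  targets: [0,0,0,0,0,0,0,0,0,0,0,0,0,0,0,0,0,0,0,0,0,0,0,0,0,0,0,0,0,0,0,0,0,0,0,0,0,0,0,0,0,0]
  claw: 255

```text
clock: 35.57
eef_pos: [649.4, 285.4, 58.6]
eef_rot: [-0.001, 1.0, 0.001, 0.0]
ft_force: [-0.9, 0.3, 6.4]
gripper_width: 23.7
```

```bash
python3 -c "
from h import *
s=sense();print(s['ft_force'],s['eef_pos'],s['gripper_width'],shift([532.4,74,160],np.pi/2))"
```

```text
[-0.91192082  0.32051268  6.35895308] [649.434983   285.36464192  58.6487709 ] 23.679399860974115 [ 3.908e+00 -7.037e+00 -3.388e+00  1.400e-02  3.000e-03  1.300e-02]
```

>>> send_rows:
  targets: [0,0,-0.4,0,0,0,0,0,-1,0,0,0,0,0,-1.8,0,0,0,0,0,-2.6,0,0,0,0.2,-0.4,-3.2,0,0,0.1,0.6,-1.1,-3.4,0,0,0.2,1.1,-2,-3.4,0,0,0.4,1.6,-2.9,-3.4,0,0,0.6,2.1,-3.8,-3.4,0,0,0.8,2.6,-4.7,-3.4,0,0,1,3.1,-5.6,-3.4,0,0,1.1,3.5,-6.3,-3.4,0,0,1.1]

```text
clock: 36.57
eef_pos: [543.6, 94.5, 162.0]
eef_rot: [0.048, 0.999, 0.001, 0.001]
ft_force: [1.3, 0.5, -4.2]
gripper_width: 23.5
```

```bash
python3 -c "
from h import *
s=sense();print(s['ft_force'],s['eef_pos'],s['gripper_width'],shift([532,74,70.3],np.pi/2-np.radians(5.5)))"
```

```text
[ 1.31449643  0.50536044 -4.2221849 ] [543.64203285  94.45421796 162.02695449] 23.493392950512053 [ 3.260e-01 -7.200e-01  3.056e+00  1.400e-02  1.700e-02  2.000e-03]
```

>>> send_rows:
  targets: [0.25,-0.5,0,0,0,0,0.33,-0.7,0.1,0,0,0,0.33,-0.72,0.6,0,0,0,0.33,-0.72,1.3,0,0,0,0.33,-0.72,2,0,0,0,0.33,-0.72,2.6,0,0,0,0.33,-0.72,2.9,0,0,0,0.33,-0.72,3,0,0,0,0.33,-0.72,3.05,0,0,0,0.33,-0.72,3.05,0,0,0,0.33,-0.72,3.05,0,0,0,0.33,-0.72,3.05,0,0,0]

```text
clock: 37.57
eef_pos: [532.5, 74.1, 71.4]
eef_rot: [0.048, 0.999, 0.001, 0.002]
ft_force: [0.1, 0.6, -3.6]
gripper_width: 23.5
```

>>> send_rows:
  targets: [0,0,0,0,0,0,0,0,0,0,0,0,0,0,0,0,0,0,0,0,0,0,0,0,0,0,-1.2,0,0,0,0,0,-2.4,0,0,0,0,0,-3.6,0,0,0,0,0,-4.8,0,0,0,0,1,-6,0,0,0,0,2,-7,0,0,0,0,3,-7.5,0,0,0,0,4.3,-7.5,0,0,0]
  claw: 75

```text
clock: 38.57
eef_pos: [546.1, 203.5, 301.7]
eef_rot: [0.049, 0.999, 0.002, 0.005]
ft_force: [1.5, 0.5, -0.2]
gripper_width: 60.3
```

```bash
python3 -c "
from h import *
s=sense();print(s['ft_force'],s['eef_pos'],s['gripper_width'],shift([300,480,330],np.pi/2))"
```

```text
[ 1.50157034  0.5136666  -0.21376623] [546.07155946 203.47891621 301.69147712] 60.31915027418253 [ 9.049  8.382 -0.996  0.041  0.112 -1.114]
```

>>> send_rows:
  targets: [9,8.4,-0.5,0,0,0,9,8.4,-0.5,0,0,0,9,8.4,-0.5,0,0,0,9,8.4,-0.5,0,0,0,9,8.4,-0.5,0,0,0,9,8.4,-0.5,0,0,0,9,8.4,-0.5,0,0,0,9,8.4,-0.5,0,0,0,9,8.4,-0.5,0,0,0,9,8.4,-0.5,0,0,0,9,8.4,-0.5,0,0,0,9,8.4,-0.5,0,0,0]

```text
clock: 39.57
eef_pos: [301.5, 480.2, 315.0]
eef_rot: [0.048, 0.999, 0.002, 0.005]
ft_force: [1.0, -0.9, -0.4]
gripper_width: 60.4
```

Run:
```python
from h import *
t=read_camera("top");d=read_camera("side")
a=cv2.resize(t["image"][140:280,225:465,::-1],(800,467),interpolation=cv2.INTER_CUBIC)
cv2.imwrite("pics/f1.png",a)
cv2.imwrite("pics/f2.png",cv2.resize(d["image"][120:380,190:470,::-1],(640,594),interpolation=cv2.INTER_CUBIC))
for n,P in(("rd",[438,11,135]),("nar",[501,-82.6,150]),("sq",[531.4,74,120])): print(n,((proj(t,P)-[225,140])*800/240).round(1))
```

```text
rd [[194.7 336.3]]
nar [[348.4 236. ]]
sq [[ 99.9 188.5]]
```

View pics/f1.png

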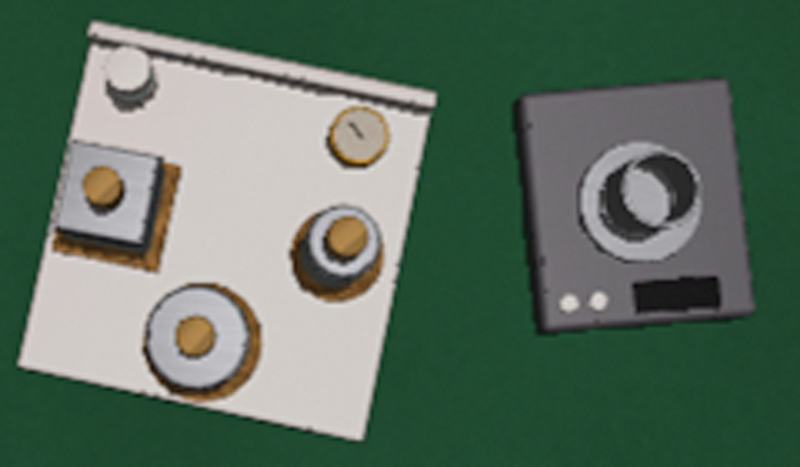

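View pics/f2.png

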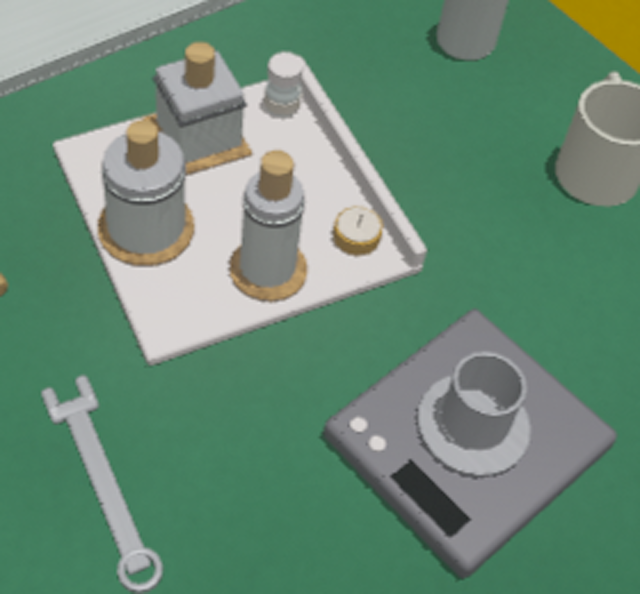

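Knobs are seen at (196,336), (347,238) and (103,187), against (195,336), (348,236) and (100,188) predicted for centred canisters. All are within about 2 mm and upright, and the cup is central on the plate. Handing in.

```bash
python3 -c "
from cell import sign_off; print(sign_off())"
```

```text
the job is handed in; nothing more can be done
None
```

The job is done as asked and handed in at about 40 s. The round, square and narrow canisters went into the tray first. The cup then went onto the scale plate, and each canister went back to its own coaster.

**Last checks:**
- **Cup:** it stands upright, about 2 mm from the plate's centre in the wrist picture.
- **Canisters:** all three are upright, with knobs within about 2 mm (3 px or less in the enlarged crop) of where centred canisters should appear in the top view. I turned the square one about 5.5° to line up with its coaster.
- **Robot:** it stands clear of everything with the gripper open.

**What went wrong or disagreed:**
- **Missed first grasp:** on the round canister the fingers shut on top of the knob and pressed with about 28 N, under the 40 N limit. The canister showed no visible shift. The real fingertips sat about 24 mm behind the reported TCP, against what the description says, so I corrected every later grasp for that.
- **Slight drop:** the round canister was let go in the tray with the arm still reading about 3 mm above floor level. It stayed upright.
- **Camera differences:** the cameras disagreed by 2 to 4 mm on some points, up to 5 mm at the tray, so the positions above are only that certain.

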